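# Airing cap on the detergent tub

### The arm

A 6-joint arm with a two-finger parallel gripper is mounted at the origin on the work surface. World frame = base frame: x ahead of the robot, y to its left, z up, the work surface at z = 0. Lengths are in m, angles in degrees, forces in N, time in s.
With the tool pointing down it reaches from about 0.4 to 0.825 m from the base axis. Payload 7 kg.
Tool frame: the origin (TCP) lies midway between the tips of the shut fingers; the grasp point (between the pads) lies r.grasp_offset behind it (r.grasp_offset is the distance from the TCP to the grasp point, in m); z points along the fingers, y is the direction in which the jaws open and shut (so a half turn about z gives the same grasp; the last joint's range is limited). The gripper opens to 88 mm and grips with 3 to 60 N. Pads are 19 mm wide; open, the fingers measure 130 mm over their backs; the gripper's body (78 mm by 193 mm) begins 47 mm behind the grasp point.
Start: joints at [88.7, 20.546, 0.682, 0, -70.136, -16.507], TCP at [0.206, 0.643, 0.227] pointing down, gripper open.
Joint ranges: [-176.03, 176.03], [-82.01, 121.73], [-58.28, 71.71], [-173.87, 95.51], [-174.79, -0.11], [-173.66, 173.66]. Speed limits (degrees/s): [136.94, 136.94, 172.46, 180, 180, 180].

### API

Orientations are given as [roll, pitch, yaw] about the fixed x, y, z axes, in that order (R = Rz(yaw) Ry(pitch) Rx(roll)).
In Python, from plant import status, imaging, r gives the robot as it stands.
- The arm moves only by the tool apply_moves, never from a script. Its argument "moves" is a list of rows, each a list of 6 numbers: the shift along the tool's x, y, z in units of 200 mm (1.0 is 200 mm), then the turn, a rotation vector about the tool's x, y, z in units of 90 degrees (1.0 is 90 degrees). In form: [[tx, ty, tz, rx, ry, rz], ...]. A call has 1 to 12 rows; each row is the pose to reach, as a shift and turn from the pose measured when the call began, along the tool's axes at that moment; what a row does not reach only later rows make up. A row lasts 1/8 s, in which the tool goes at most 62.5 mm and 10.7 degrees, less where a joint would pass 70% of its speed; a pose out of reach is approached as far as the arm can. A call with a number of a shift or a turn outside -1 to 1 is refused whole. A call with a gripper value outside its range is refused whole. "hand" is the closure, from -1 (fully open) to 1 (shut), set as the call begins (left out, the last holds). The fingers move at their own pace and stop on an object; "grip_force" is the grip in N (left out, the last holds). Time passes only in rows, so rows that repeat a pose let the fingers close. It gives the time, the measured TCP pose, the force and the opening at its end, in the units of the state.
- status.get_state(): the state, without advancing time (a new reading comes with each control period).
- imaging.capture(name): name is "scene" or "top" or "wrist"; returns (picture, depth): 420x560x3 uint8, blue, green, red; 420x560 float32, m along the optical axis (not along the pixel's ray), 0 where there is no reading.
- imaging.camera_info(name): a dict with "fx", "fy", "cx", "cy" (pixels), "T" (4x4, takes a point from camera to world coordinates). Camera axes: x right, y up, looking along -z (the intrinsics and any distortion apply to the point x, -y, -z); pixel columns grow to the right and rows downward; lengths in m; the calibration is good to about 2 mm. A picture is of the moment at which its call begins: read the wrist's pose just before it. camera_info takes no time and is no camera call; for the wrist camera it gives the pose at the moment of the call.
- r.close_job(): hands the job in, once; it reports no verdict.
The state is a dict: "time_s": time; "joints": joint angles; "qd": joint speeds; "joint_torque": joint torques, N m; "tcp_pos": TCP position; "eef_rot": TCP orientation; "contact_force": force on the tool from outside, world axes, zero at the start; "moment": the same for the moment, N m; "gripper_width": finger opening in m.
Only numpy, scipy, OpenCV 4.12 (cv2) and the standard library are available. Lean on these libraries where they do the work, as an engineer would, in place of code of your own. Each camera call takes 0.05 s, during which the arm holds its last target.

### The job

Slide the open white detergent tub across the cabinet top, without lifting or tipping it, until it stands inside the painted yellow ring. Then set its blue cap into the mouth with the two lugs through the two slots and twist it clockwise to the green half-way marks, which is the airing position, well short of the red lock-click marks. A spring in the neck pushes the cap back, so finish still gripping the cap and holding it at the half-way marks; leave everything else on the cabinet top where it is.

Things in the scene. Friction and masses are not known exactly. Their poses are not given: they have to be found in the camera images.
- tub_mouth (a point): Centre of the mouth of the loose white tub, in its flat top, 100 mm above the surface; axes are the tub's, z up. Tub: round, 110 mm across, 100 mm high, about 0.75 kg, handle on its -x side. Mouth: a 70 mm hole in a lip 5 mm thick, hollow 25 mm below it. Slots at +x and -x (in line with the handle), 18 mm wide, widen the hole to 88 mm
- tub_green (a point): One of two green half-way marks on the tub's top, 51 mm from its axis, 45 deg clockwise from the slots seen from above (at -45 and 135 deg from the tub's +x). Red marks: lock, 90 deg clockwise. A cap put in turns clockwise only, with 2 mm of play up and down; from 10 deg on it pushes a soft return spring (0.04 to 0.06 N m), from 62 deg the click balls (0.15 N m to pass)
- tub_handle (a point): Point in the tub's handle, 82 mm from the tub's axis on its -x side, 72 mm above the surface; axes are the tub's. The handle is an upright plate 14 mm thick (along the tub's y), from the tub's side (55 mm) to 98 mm from the axis, its top 92 mm and underside 32 mm above the surface; it can be pinched from above, fingers closing along the tub's y
- cap_grip (a point): Centre of the grip bar of the loose blue cap (90 g), standing upright; axes are the cap's, z up, x along the bar. Bar: 60 mm long (x), 14 mm thick (y), 32 mm high (16 above, 16 below this point), white line on top. Underside of the cap: 35 mm below this point. Seated, this point is 22 mm above the tub's mouth; half-way, the bar is turned 45 deg clockwise from the slots
- cap_lug (a point): Middle of one of the cap's two lugs, at +x and -x of its axis in line with the bar, 32 mm below the bar's centre: 10 mm wide, 6 mm high, 80 mm tip to tip, at the bottom of a plug 61 mm across and 13 mm high. Above the plug is a flange 92 mm across, 6 mm thick, with white pointers at +x and -x. Either way round fits
- mark_center (a point): Centre of the yellow ring painted on the surface (fixed): 140 mm inner and 160 mm outer diameter; the tub's base is about 106 mm across
- cup: glass cup, bystander: 72 mm across, 95 mm high; origin under its centre
- peg0: red clothespeg, bystander: 72 x 11 x 13 mm, long along x, lying; origin under its centre
- peg1: green clothespeg, bystander: as the red one
- peg2: yellow clothespeg, bystander: as the red one
- cleaner: green bottle, bystander: 64 mm across, 190 mm high; origin under its centre
- scrub: orange scrubbing brush, bystander: 170 mm long along x, lying; origin under its middle

How it is judged:
By the outcome, as a careful person would: the job done as asked, in the order asked, and still so for the second after the job is handed in, while the arm keeps its last pose, push and grip.
It also fails if it takes over 58 s, if anything falls off the work surface, if the arm or the gripper's body presses on something with over 40 N, if the wrist force passes 120 N, or if a joint passes its speed limit or range.

## Working session

There is one attempt and no reset: what is moved stays moved. The work goes in short steps, Python scripts to look and compute and a tool call to move; the robot and the scene stay as the last step left them, time stands still between calls to the robot, and variables do not carry over. Pictures are saved under pics/ and viewed, and the job is handed in when it is done.

Besides the shell and the picture viewer there is one more tool, called after ">>>" as name([rows], argument=value, ...), one row to a line, values as JSON. apply_moves: Moves the arm, as the interface text tells. Its arguments: {"type":"object","properties":{"moves":{"type":"array","items":{"type":"array","items":{"type":"number"}}},"hand":{"type":"number"},"grip_force":{"type":"number"}},"required":["moves"]}

```bash
ls; mkdir -p pics
python3 - <<'E'
from plant import status, imaging, r
import cv2
s=status.get_state(); print(s, r.grasp_offset)
for n in ("scene","top","wrist"):
    im,d=imaging.capture(n); cv2.imwrite(f"pics/{n}0.png",im)
    import numpy as np
    np.savez(f"pics/{n}0.npz",im=im,d=d,**imaging.camera_info(n)); print(n,imaging.camera_info(n))
E
```

```text
pics
{'time_s': 0.0, 'joints': array([ 8.87004327e+01,  2.05918849e+01,  6.32805386e-01, -2.04928973e-02,
       -7.01362599e+01, -1.65086180e+01]), 'qd': array([-0.05120522,  0.11268704,  0.0566256 , -0.0031737 , -0.00493229,
       -0.09519193]), 'joint_torque': array([-4.82042105e-04, -5.82721674e+01,  2.93047446e+01,  6.99722752e+00,
        6.70033711e-03, -1.58403782e-04]), 'tcp_pos': array([0.20629031, 0.6421769 , 0.22560909]), 'eef_rot': array([ 1.79903116e+02, -8.62393652e-03, -1.78151572e+01]), 'contact_force': array([-0.45604491, -0.02528342, -0.99748078]), 'moment': array([ 0.04740409,  0.02711732, -0.02103846]), 'gripper_width': 0.08745909021297849} 0.0188
scene {'fx': 382.7207760376702, 'fy': 382.7207760376702, 'cx': 278.03363376155977, 'cy': 205.3366124784194, 'T': array([[-0.45239293, -0.73911374,  0.49905062,  1.07440203],
       [ 0.89172923, -0.38281996,  0.24138736,  0.3027602 ],
       [ 0.01263382,  0.55421996,  0.83227437,  0.86156362],
       [ 0.        ,  0.        ,  0.        ,  1.        ]])}
top {'fx': 451.4312810081294, 'fy': 451.4312810081294, 'cx': 275.81697452379456, 'cy': 216.89473237301368, 'T': array([[ 0.01837142,  0.98725571, -0.15807803,  0.41185637],
       [-0.99980273,  0.01933368,  0.00455148,  0.05564632],
       [ 0.00754971,  0.15796323,  0.98741613,  1.39685943],
       [ 0.        ,  0.        ,  0.        ,  1.        ]])}
wrist {'fx': 331.2330976934501, 'fy': 331.2330976934501, 'cx': 281.14879356899934, 'cy': 210.2280933397895, 'T': array([[-0.30527737,  0.92185838,  0.23871082,  0.27084439],
       [-0.95226235, -0.29591493, -0.07503845,  0.62054113],
       [ 0.00146327, -0.25022287,  0.96818716,  0.38409175],
       [ 0.        ,  0.        ,  0.        ,  1.        ]])}
```

View pics/scene0.png

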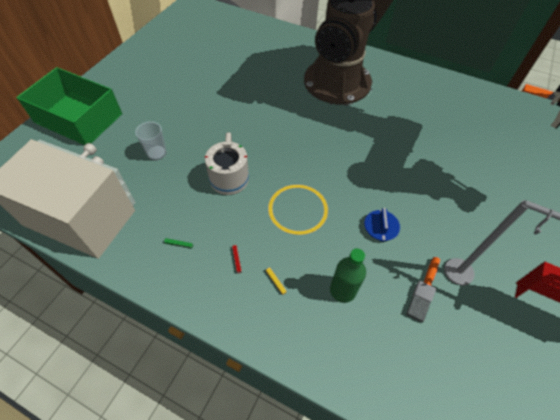

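View pics/top0.png

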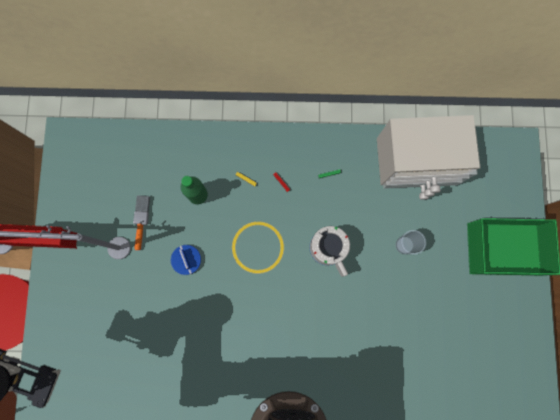

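View pics/wrist0.png

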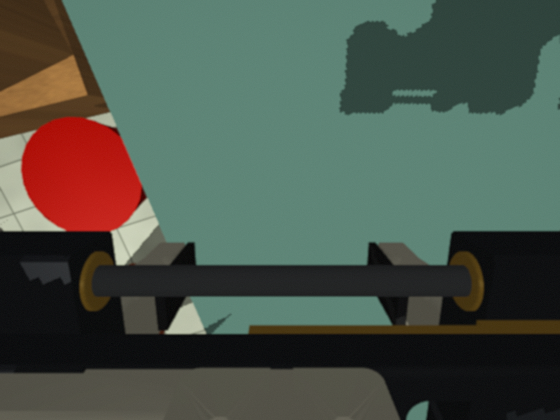

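```bash
cat > h.py <<'E'
import numpy as np, cv2
def ray(ci,u,v):
    d=np.array([(u-ci['cx'])/ci['fx'],-(v-ci['cy'])/ci['fy'],-1.0]); T=np.array(ci['T'])
    return T[:3,3],T[:3,:3]@d
def onz(ci,u,v,z):
    o,d=ray(ci,u,v); return o+d*(z-o[2])/d[2]
def proj(ci,p):
    T=np.array(ci['T']); c=T[:3,:3].T@(np.asarray(p)-T[:3,3])
    return ci['cx']-ci['fx']*c[0]/c[2], ci['cy']+ci['fy']*c[1]/c[2]
def blobs(m,mn=5):
    n,l,s,c=cv2.connectedComponentsWithStats(m.astype(np.uint8))
    return [(s[i,4],c[i],l==i) for i in range(1,n) if s[i,4]>=mn]
E
python3 - <<'E'
from h import *
for n,(x0,y0,w,h) in {'top':(150,150,280,140),'scene':(180,120,240,190)}.items():
    z=np.load(f'pics/{n}0.npz'); im=z['im'][y0:y0+h,x0:x0+w]
    cv2.imwrite(f'pics/{n}_crop0.png',cv2.resize(im,None,fx=800/w*0.999 if n=='top' else 3.1,fy=800/w*0.999 if n=='top' else 3.1,interpolation=cv2.INTER_CUBIC))
    hsv=cv2.cvtColor(z['im'],cv2.COLOR_BGR2HSV); H,S,V=[hsv[...,i].astype(int) for i in range(3)]
    for nm,m,zz in [('yellow',(H>20)&(H<33)&(S>140)&(V>120),0),('blue',(H>105)&(H<130)&(S>150)&(V>60),0.0),('red',((H<6)|(H>174))&(S>130),0.1),('green',(H>40)&(H<75)&(S>120),0.1)]:
        for a,c,b in blobs(m,3):
            print(n,nm,a,c.round(1),onz(z,*c,zz).round(4),z['d'][int(c[1]),int(c[0])].round(3))
E
```

```text
top yellow 74 [246.  178.7] [0.7565 0.146  0.    ] 1.419
top yellow 358 [257.4 246.8] [0.5403 0.1045 0.    ] 1.4
top blue 339 [191.6 257. ] [0.5051 0.3067 0.    ] 1.377
top blue 251 [178.1 262.4] [0.4877 0.3476 0.    ] 1.371
top red 75 [281.2 181.7] [0.7249 0.0356 0.1   ] 1.42
top red 297 [ 21.4 227.9] [0.5728 0.7832 0.1   ] 1.247
top red 72 [ 56.2 229.6] [0.57   0.6825 0.1   ] 1.243
top red 7 [ 72.6 232.7] [0.5618 0.6347 0.1   ] 1.31
top red 612 [ 37.7 241.9] [0.5333 0.7321 0.1   ] 1.238
top red 1794 [ 11.8 310.2] [0.3401 0.7849 0.1   ] 1.814
top green 77 [329.3 173.4] [ 0.7527 -0.1062  0.1   ] 1.419
top green 431 [193.  189.5] [0.6961 0.294  0.1   ] 1.282
top green 4969 [513.4 246.6] [ 0.5461 -0.6385  0.1   ] 1.404
scene yellow 465 [297.6 209.4] [0.5454 0.1054 0.    ] 1.031
scene yellow 138 [275.7 280.5] [0.7531 0.1457 0.    ] 0.905
scene blue 722 [381.  225.4] [0.4899 0.3215 0.    ] 0.971
scene red 119 [236.1 258.4] [0.7841 0.0635 0.1   ] 0.934
scene red 1070 [542.1 281.2] [0.5321 0.6696 0.1   ] 0.754
scene green 22 [532.4   3. ] [-0.6337  0.5162  0.1   ] 1.853
scene green 6 [539.
[... 2654 characters left out ...]
-0.1268  0.3487  0.1   ] 2.236
scene green 6 [506.2  65.5] [-0.1969  0.4867  0.1   ] 2.119
scene green 5006 [ 70.5 105.2] [ 0.5839 -0.6025  0.1   ] 1.237
scene green 38 [474.3  72.1] [-0.1151  0.4021  0.1   ] 2.225
scene green 11 [502.4  68.1] [-0.1775  0.4779  0.1   ] 2.147
scene green 17 [461.   69.9] [-0.1061  0.3626  0.1   ] 2.245
scene green 59 [498.2  78.1] [-0.1199  0.4743  0.1   ] 2.195
scene green 5 [485.6  74. ] [-0.1221  0.4357  0.1   ] 2.206
scene green 3 [489.3  74. ] [-0.1276  0.4461  0.1   ] 2.211
scene green 16 [506.6  75.6] [-0.1452  0.4956  0.1   ] 2.163
scene green 133 [177.6 242.5] [ 0.8102 -0.0725  0.1   ] 0.961
scene green 1189 [348.6 276.2] [0.7106 0.2978 0.1   ] 0.785
```

View pics/top_crop0.png

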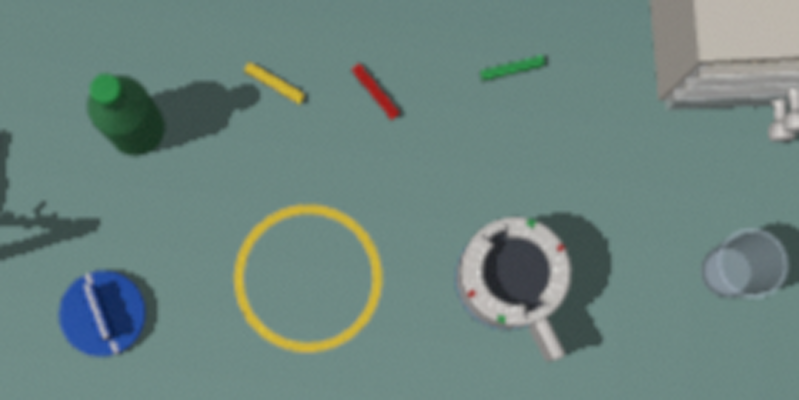

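View pics/scene_crop0.png

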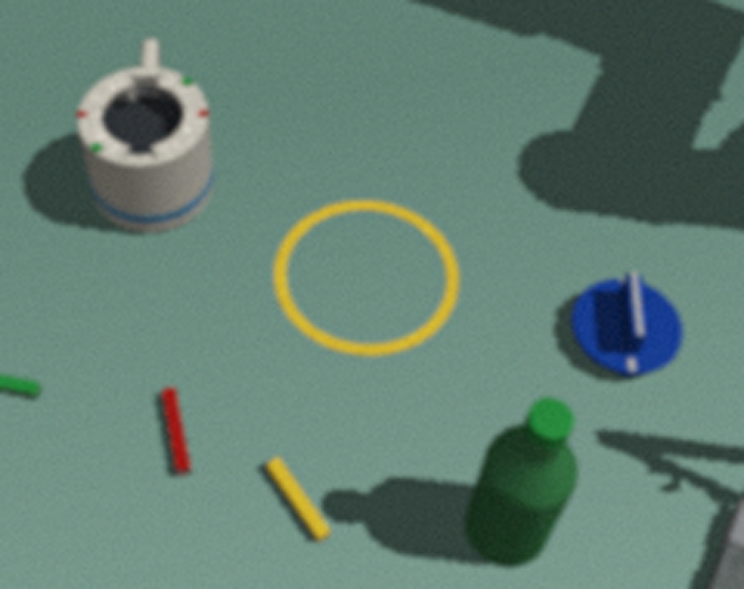

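```bash
cat > meas.py <<'E'
from h import *
def marks(im,ci,uv,rad=35,z=0.1):
    "red/green marks near the px uv"
    hsv=cv2.cvtColor(im,cv2.COLOR_BGR2HSV); H,S,V=[hsv[...,i].astype(int) for i in range(3)]
    yy,xx=np.mgrid[:im.shape[0],:im.shape[1]]; near=np.hypot(xx-uv[0],yy-uv[1])<rad
    for nm,m in [('red',((H<10)|(H>170))&(S>60)&(V>90)),('green',(H>45)&(H<75)&(S>60)&(V>70))]:
        for a,c,b in blobs(m&near,3):
            w=S*b; u=(w*xx).sum()/w.sum(); v=(w*yy).sum()/w.sum()
            print(nm,a,round(u,1),round(v,1),onz(ci,u,v,z)[:2].round(4))
if __name__=='__main__':
    for n,uv in (('top',(331,245)),('scene',(227,158))):
        z=np.load(f'pics/{n}0.npz'); print(n); marks(z['im'],z,uv)
        # ring
        hsv=cv2.cvtColor(z['im'],cv2.COLOR_BGR2HSV); H,S,V=[hsv[...,i].astype(int) for i in range(3)]
        b=max(blobs((H>20)&(H<33)&(S>140)&(V>120)),key=lambda b:b[0])[2]
        vs,us=np.nonzero(b); P=np.array([onz(z,u,v,0)[:2] for u,v in zip(us,vs)])
        A=np.c_[2*P,np.ones(len(P))]; s=np.linalg.lstsq(A,(P**2).sum(1),rcond=None)[0]
        print('ring',s[:2].round(4),np.sqrt(s[2]+s[0]**2+s[1]**2))
        # cap flange: outline of blue; height top of flange 0.019, bar top at .051
        m=((H>105)&(H<130)&(S>120)&(V>30))
        uvc=(185,260) if n=='top' else (381,225)
        yy,xx=np.mgrid[:420,:560]; near=np.hypot(xx-uvc[0],yy-uvc[1])<28
        m=cv2.morphologyEx((m&near).astype(np.uint8),cv2.MORPH_CLOSE,np.ones((5,5)))
        c=max(cv2.findContours(m,0,1)[0],key=cv2.contourArea)[:,0]
        P=np.array([onz(z,u,v,0.017)[:2] for u,v in c])
        A=np.c_[2*P,np.ones(len(P))]; s=np.linalg.lstsq(A,(P**2).sum(1),rcond=None)[0]
        print('cap flange',s[:2].round(4),np.sqrt(s[2]+s[0]**2+s[1]**2))
        wm=near&(S<90)&(V>120)&(cv2.dilate(m,np.ones((3,3)))>0)
        for a,cc,b in blobs(wm,2):
            vs,us=np.nonzero(b); d=cv2.fitLine(np.c_[us,vs].astype(np.float32),2,0,.01,.01).ravel() if a>4 else [0]
            print('white',a,cc.round(1),np.round(onz(z,*cc,.051)[:2],4),np.round(onz(z,*cc,.019)[:2],4))
            if a>15:
                e=[onz(z,*(cc+t*d[:2]),.051)[:2] for t in (-5,5)]; dd=e[1]-e[0]; print('  bar yaw',np.degrees(np.arctan2(dd[1],dd[0])))
E
python3 meas.py
```

```text
top
red 7 346.0 236.3 [ 0.5666 -0.1544]
red 5 314.7 252.4 [ 0.5182 -0.0641]
green 8 335.8 227.5 [ 0.5918 -0.125 ]
green 5 325.3 261.4 [ 0.493  -0.0945]
ring [0.5403 0.1042] 0.07514000737596423
cap flange [0.4965 0.3219] 0.044475937182837315
white 70 [180.5 254.6] [0.5082 0.3308] [0.5104 0.3374]
  bar yaw -150.83879897804516
white 34 [181.1 271.6] [0.4579 0.3266] [0.459 0.333]
  bar yaw -106.83077631825458
scene
red 8 245.1 156.1 [ 0.5196 -0.0643]
red 6 205.9 156.5 [ 0.5677 -0.1541]
green 9 240.1 145.3 [ 0.4927 -0.0949]
green 9 210.4 167.2 [ 0.5928 -0.1246]
ring [0.5413 0.104 ] 0.07501366651318964
cap flange [0.4987 0.3213] 0.045003403627872224
white 8 [378.2 209.1] [0.4817 0.2988] [0.4583 0.2986]
white 46 [385.2 218.7] [0.5011 0.3235] [0.4785 0.3243]
  bar yaw 23.6531640612767
white 4 [371.5 210.2] [0.4928 0.2846] [0.4699 0.2839]
white 14 [394.2 215. ] [0.4801 0.3403] [0.4566 0.3417]
white 2 [367.5 212.5] [0.5039 0.2779] [0.4814 0.2769]
white 2 [400.  223.5] [0.4976 0.3606] [0.4748 0.3629]
white 2 [400.  230.5] [0.517  0.3665] [0.495 0.369]
white 12 [383.1 237.2] [0.554  0.3354] [0.5334 0.3367]
white 6 [395.5 237.3] [0.5406 0.3624] [0.5195 0.3647]
white 4 [389.5 240.2] [0.555  0.3519] [0.5345 0.3538]
```

```bash
cat >> h.py <<'E'
from scipy.spatial.transform import Rotation as Ro
def rows(target,yaw,s=None):
    "row toward world TCP target, tool straight down with yaw"
    if s is None:
        from plant import status; s=status.get_state()
    R0=Ro.from_euler('xyz',s['eef_rot'],degrees=True); R1=Ro.from_euler('xyz',[180,0,yaw],degrees=True)
    t=R0.inv().apply(np.array(target)-s['tcp_pos'])/0.2; w=(R0.inv()*R1).as_rotvec(degrees=True)/90
    return np.r_[t,w].round(4)
E
python3 - <<'E'
from h import *
P={'top':dict(bar=[(87,275),(105,335)],ptr=[(116,348)],o=(150,150),k=800/280*.999),'scene':dict(bar=[(633,273),(641,333)],ptr=[(632,364)],o=(180,120),k=3.1)}
for n,p in P.items():
    z=np.load(f'pics/{n}0.npz'); f=lambda q,h:onz(z,p['o'][0]+q[0]/p['k'],p['o'][1]+q[1]/p['k'],h)[:2]
    a,b=[f(q,.051) for q in p['bar']]; d=a-b; print(n,a,b,np.linalg.norm(d),np.degrees(np.arctan2(d[1],d[0])),[f(q,.019) for q in p['ptr']])
z=np.load('pics/top0.npz'); print('lampfoot',onz(z,120,248,0),'cup',onz(z,404,245,0))
print(rows((.42,.25,.2256),-90), rows((.4705,-.1482,.2256),-107))
E
```

```text
top [0.53278262 0.33218436] [0.47078675 0.310314  ] 0.06574040428391549 19.43137925007102 [array([0.45869672, 0.30404104])]
scene [0.47161104 0.31121998] [0.52351109 0.33484106] 0.057022541998571694 -155.5284636118645 [array([0.5331945 , 0.33866944])]
lampfoot [0.52868352 0.52904651 0.        ] cup [ 0.5547978  -0.35093954  0.        ]
[ 1.6170e+00  1.5407e+00  3.4000e-03  7.0000e-04 -6.0000e-04  8.0210e-01] [ 2.4665e+00  3.3590e+00  5.8000e-03  6.0000e-04 -7.0000e-04  9.9100e-01]
```

>>> apply_moves([
  [0.25,0.24,0,0,0,0.1],
  [0.5,0.48,0,0,0,0.2],
  [0.75,0.72,0,0,0,0.3],
  [0.9,0.86,0,0,0,0.4],
  [0.9,0.86,0,0,0,0.5],
  [0.9,0.86,0,0,0,0.6],
], hand=-1)

```text
time_s: 0.9
tcp_pos: [0.3256, 0.4225, 0.2263]
eef_rot: [180.0, -0.0, -72.2]
contact_force: [0.2, -0.1, -0.6]
gripper_width: 0.0874
```

Run:
```python
from h import *
print(rows((.42,.2,.2256),-107),rows((.45,.0,.2256),-107))
```

```text
[ 1.2037e+00 -1.0930e-01  4.3000e-03  2.0000e-04 -5.0000e-04  3.8670e-01] [ 2.2017e+00  5.3600e-02  5.1000e-03  2.0000e-04 -5.0000e-04  3.8670e-01]
```

>>> apply_moves([
  [0.25,-0.05,0,0,0,0.1],
  [0.5,-0.1,0,0,0,0.2],
  [0.75,-0.15,0,0,0,0.3],
  [1.0,-0.15,0,0,0,0.4],
  [1.0,-0.15,0,0,0,0.5],
])

```text
time_s: 1.52
tcp_pos: [0.4156, 0.2384, 0.2264]
eef_rot: [180.0, -0.1, -117.7]
contact_force: [-0.0, 0.7, 0.4]
gripper_width: 0.0874
```

Run:
```python
from h import *
print(rows((.45,.05,.2),-151.9),rows((.4705,-.1482,.2),-151.9))
```

```text
[ 7.542e-01 -5.899e-01  1.330e-01 -2.000e-04 -7.000e-04  3.801e-01] [ 1.5841e+00 -1.1412e+00  1.3390e-01 -2.0000e-04 -7.0000e-04  3.8010e-01]
```

>>> apply_moves([
  [0.25,-0.18,0.02,0,0,0.1],
  [0.5,-0.36,0.04,0,0,0.2],
  [0.75,-0.54,0.06,0,0,0.3],
  [1.0,-0.72,0.08,0,0,0.38],
  [1.0,-0.72,0.08,0,0,0.38],
])

```text
time_s: 2.15
tcp_pos: [0.4496, -0.0094, 0.2102]
eef_rot: [-180.0, -0.1, -152.3]
contact_force: [0.4, 0.7, 0.5]
gripper_width: 0.0875
```

Run:
```python
from h import *
print(rows((.4705,-.1482,.2),-151.9))
```

```text
[ 2.295e-01 -6.629e-01  5.180e-02 -3.000e-04 -1.400e-03 -4.900e-03]
```

>>> apply_moves([
  [0.08,-0.25,0,0,0,0],
  [0.16,-0.5,0,0,0,-0.005],
  [0.23,-0.663,0,0,0,-0.005],
  [0.23,-0.663,0,0,0,-0.005],
  [0.23,-0.663,0,0,0,-0.005],
])

```text
time_s: 2.78
tcp_pos: [0.4704, -0.1477, 0.2102]
eef_rot: [-180.0, -0.1, -151.9]
contact_force: [0.1, 0.6, -0.5]
gripper_width: 0.0876
```

Run:
```python
from h import *
from plant import imaging
print(rows((.4705,-.1482,.2),-151.9))
ci=imaging.camera_info('wrist'); im,d=imaging.capture('wrist'); cv2.imwrite('pics/w1.png',im); np.savez('pics/w1.npz',im=im,d=d,**ci)
print(proj(ci,(.5428,-.1096,.1)),proj(ci,(.4705,-.1482,.092)))
```

```text
[ 0.0005 -0.0026  0.0508 -0.0001 -0.0016  0.0003]
(np.float64(282.19916603216717), np.float64(296.5945768709217)) (np.float64(282.36382207108323), np.float64(205.6153574914992))
```

View pics/w1.png

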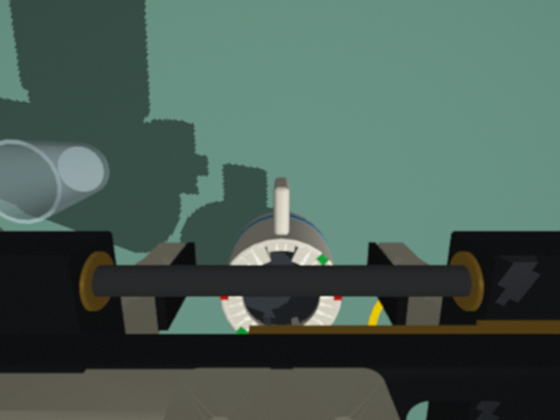

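>>> apply_moves([
  [0,0,0.25,0,0,0],
  [0,0,0.5,0,0,0],
  [0,0,0.7,0,0,0],
  [0,0,0.78,0,0,0],
  [0,0,0.78,0,0,0],
])

```text
time_s: 3.45
tcp_pos: [0.4695, -0.1466, 0.0534]
eef_rot: [180.0, -0.3, -151.7]
contact_force: [1.0, -0.2, 0.1]
gripper_width: 0.0879
```

>>> apply_moves([
  [0,0,0,0,0,0],
  [0,0,0,0,0,0],
  [0,0,0,0,0,0],
  [0,0,0,0,0,0],
  [0,0,0,0,0,0],
  [0,0,0,0,0,0],
], hand=1, grip_force=30)

```text
time_s: 4.2
tcp_pos: [0.4695, -0.1466, 0.0534]
eef_rot: [180.0, -0.3, -151.7]
contact_force: [0.1, -0.7, -0.2]
gripper_width: 0.033
```

Run:
```python
from h import *
from plant import status
s=status.get_state(); p=s['tcp_pos']; print(p,s['eef_rot'],s['moment'],s['contact_force'])
print(rows((p[0]-.0020,p[1]+.2137,p[2]),s['eef_rot'][2]))
```

```text
[ 0.46945348 -0.14661907  0.05340221] [ 179.95847164   -0.2580207  -151.7297677 ] [ 0.0624084  -0.14808503  0.0365407 ] [ 0.0508091  -0.70115285 -0.207423  ]
[-4.973e-01  9.458e-01 -1.600e-03  5.000e-04 -2.900e-03 -0.000e+00]
```

Not closed yet (33 mm); keep closing.

>>> apply_moves([
  [0,0,0,0,0,0],
  [0,0,0,0,0,0],
  [0,0,0,0,0,0],
  [0,0,0,0,0,0],
])

```text
time_s: 4.7
tcp_pos: [0.4696, -0.1468, 0.0534]
eef_rot: [180.0, -0.3, -151.7]
contact_force: [1.1, -2.2, -2.3]
gripper_width: 0.0139
```

>>> apply_moves([
  [-0.02,0.04,0,0,0,0],
  [-0.05,0.1,0,0,0,0],
  [-0.09,0.18,0,0,0,0],
  [-0.14,0.26,0,0,0,0],
  [-0.18,0.34,0,0,0,0],
  [-0.22,0.42,0,0,0,0],
  [-0.25,0.47,0,0,0,0],
  [-0.25,0.47,0,0,0,0],
])

```text
time_s: 5.7
tcp_pos: [0.4691, -0.0392, 0.0533]
eef_rot: [179.9, -0.2, -151.6]
contact_force: [-2.1, 4.1, 4.0]
gripper_width: 0.0138
```

Run:
```python
from h import *
from plant import imaging,status
import meas
s=status.get_state(); print(s['contact_force'],s['moment'],s['tcp_pos'],s['eef_rot'])
for n in ('top','scene'):
    ci=imaging.camera_info(n); im,d=imaging.capture(n); cv2.imwrite(f'pics/{n}1.png',im)
    c=(.541,0,.1); print(n); meas.marks(im,ci,proj(ci,c),45)
print(rows((.4674,.0669,.0534),-151.7,s))
```

```text
[-2.14895087  4.05887541  4.01183893] [1.6112039  0.77963657 0.19995839] [ 0.46905872 -0.03924105  0.05332473] [ 179.94147179   -0.2356895  -151.64559921]
top
red 6 308.3 235.9 [ 0.5657 -0.0451]
red 5 276.6 252.3 [0.5164 0.0455]
green 8 297.9 227.1 [ 0.5907 -0.0149]
scene
red 7 242.2 171.4 [ 0.5673 -0.0456]
red 7 282.9 170.7 [0.5176 0.0451]
green 5 276.8 159.6 [0.492  0.0144]
green 9 248.0 182.9 [ 0.5924 -0.0146]
[-0.2447  0.471  -0.0009  0.0006 -0.0026  0.0006]
```

View pics/scene1.png

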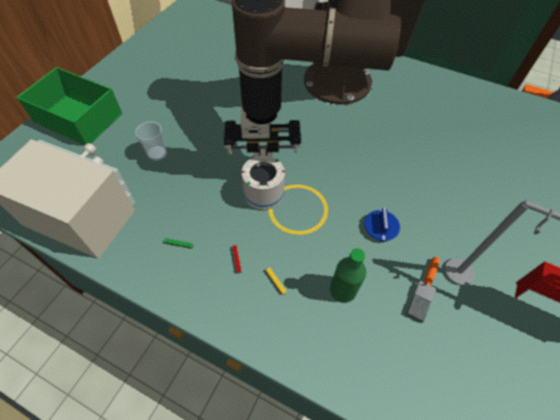

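>>> apply_moves([
  [-0.02,0.04,0,0,0,0],
  [-0.05,0.1,0,0,0,0],
  [-0.09,0.18,0,0,0,0],
  [-0.14,0.26,0,0,0,0],
  [-0.18,0.34,0,0,0,0],
  [-0.22,0.42,0,0,0,0],
  [-0.243,0.463,0,0,0,0],
  [-0.243,0.463,0,0,0,0],
  [-0.243,0.463,0,0,0,0],
])

```text
time_s: 6.92
tcp_pos: [0.468, 0.0654, 0.0533]
eef_rot: [179.9, -0.2, -151.6]
contact_force: [-3.0, 3.7, 3.3]
gripper_width: 0.0138
```

```bash
cat > look.py <<'E'
from h import *
from plant import imaging,status
import meas,sys
tag=sys.argv[1]
s=status.get_state(); print(s['contact_force'],s['moment'],s['tcp_pos'],s['eef_rot'])
for n in ('top','scene'):
    ci=imaging.camera_info(n); im,d=imaging.capture(n); cv2.imwrite(f'pics/{n}{tag}.png',im); np.savez(f'pics/{n}{tag}.npz',im=im,d=d,**ci)
    c=(.541,.104,.1); print(n); meas.marks(im,ci,proj(ci,c),45)
    u,v=map(int,proj(ci,c)); cv2.imwrite(f'pics/{n}{tag}c.png',cv2.resize(im[v-60:v+60,u-80:u+80],None,fx=4,fy=4,interpolation=2))
E
python3 look.py 2
```

```text
[-2.96980146  3.66353064  3.29608706] [1.41306988 1.1410805  0.20199743] [0.46796676 0.06542354 0.05333194] [ 179.89787226   -0.18487018 -151.64689106]
top
red 8 272.2 236.1 [0.5631 0.059 ]
red 6 240.5 252.0 [0.5154 0.1491]
green 7 261.9 226.7 [0.5899 0.0895]
scene
red 10 279.2 186.1 [0.5653 0.0584]
red 6 320.8 185.8 [0.517  0.1496]
green 11 314.1 173.8 [0.4903 0.1195]
green 7 286.0 198.3 [0.5907 0.0897]
```

View pics/scene2c.png

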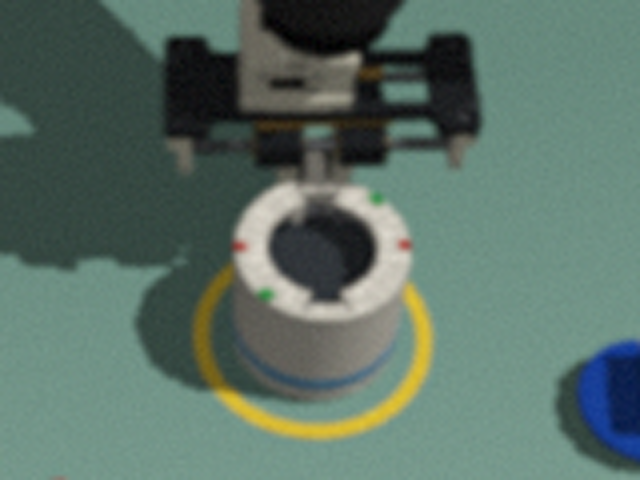

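View pics/top2c.png

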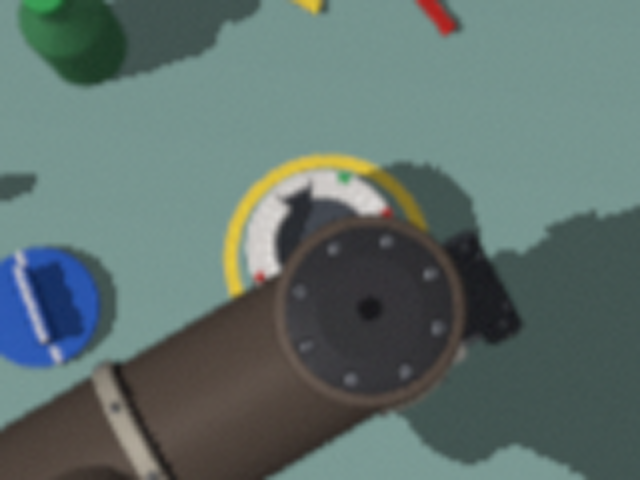

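>>> apply_moves([
  [0,0,0,0,0,0],
  [0,0,0,0,0,0],
  [0,0,0,0,0,0],
  [0,0,0,0,0,0],
  [0,0,0,0,0,0],
], hand=-1)

```text
time_s: 7.65
tcp_pos: [0.468, 0.0653, 0.0533]
eef_rot: [179.9, -0.2, -151.7]
contact_force: [0.2, -0.7, 0.8]
gripper_width: 0.0578
```

>>> apply_moves([
  [0,0,-0.1,0,0,0],
  [0,0,-0.35,0,0,0],
  [0,0,-0.6,0,0,0],
  [0,0,-0.75,0,0,0],
  [0,0,-0.75,0,0,0],
])

```text
time_s: 8.28
tcp_pos: [0.4699, 0.0659, 0.2059]
eef_rot: [179.9, 0.1, -151.7]
contact_force: [-0.1, 0.3, -0.9]
gripper_width: 0.0872
```

Run:
```python
from h import *
# move to over the cap but offset so the wrist camera sees it: wrist cam offset
print(rows((.44,.295,.2),-157))
```

```text
[-0.4124  1.0788  0.0322  0.0011  0.0013  0.0594]
```

Run:
```python
from h import *
print(rows((.4975,.3216,.2),-157))
```

```text
[-0.7286  1.0593  0.0328  0.0011  0.0013  0.0594]
```

>>> apply_moves([
  [-0.18,0.26,0,0,0,0.02],
  [-0.36,0.52,0,0,0,0.04],
  [-0.54,0.78,0.02,0,0,0.059],
  [-0.73,1.0,0.03,0,0,0.059],
  [-0.73,1.0,0.03,0,0,0.059],
  [-0.73,1.0,0.03,0,0,0.059],
])

```text
time_s: 9.02
tcp_pos: [0.5027, 0.311, 0.1991]
eef_rot: [179.9, -0.0, -156.9]
contact_force: [-0.7, 0.3, -0.4]
gripper_width: 0.0879
```

```bash
python3 - <<'E'
from h import *
from plant import imaging,status
s=status.get_state();print(s['tcp_pos'],s['eef_rot'])
ci=imaging.camera_info('wrist'); im,d=imaging.capture('wrist'); cv2.imwrite('pics/w3.png',im); np.savez('pics/w3.npz',im=im,d=d,**ci)
E
python3 look.py 3
```

```text
[0.5026993 0.3109687 0.1990532] [ 1.79948290e+02 -2.88448107e-02 -1.56929336e+02]
[-0.2930994   0.4563436  -0.17992622] [ 0.02365452 -0.14057034  0.05113279] [0.50288303 0.31046729 0.19964707] [ 1.79929708e+02  1.92721392e-02 -1.56970005e+02]
top
red 4 272.0 235.8 [0.5641 0.0596]
red 5 240.2 251.7 [0.5163 0.1501]
green 7 261.9 226.7 [0.5899 0.0895]
green 5 250.7 260.6 [0.4912 0.1193]
scene
red 6 280.1 186.4 [0.5652 0.061 ]
red 14 320.8 185.5 [0.5162 0.1493]
green 10 313.7 173.9 [0.491  0.1188]
green 9 286.3 198.1 [0.5898 0.0903]
```

View pics/w3.png

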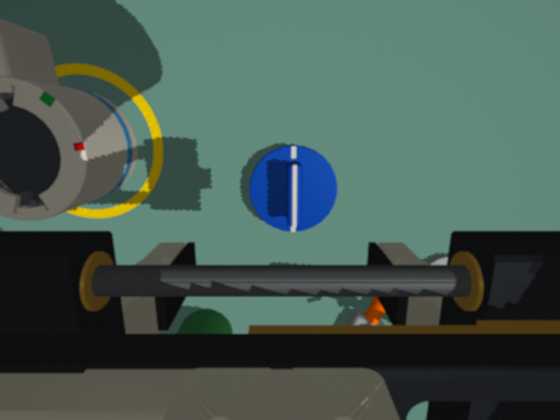

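View pics/top3c.png

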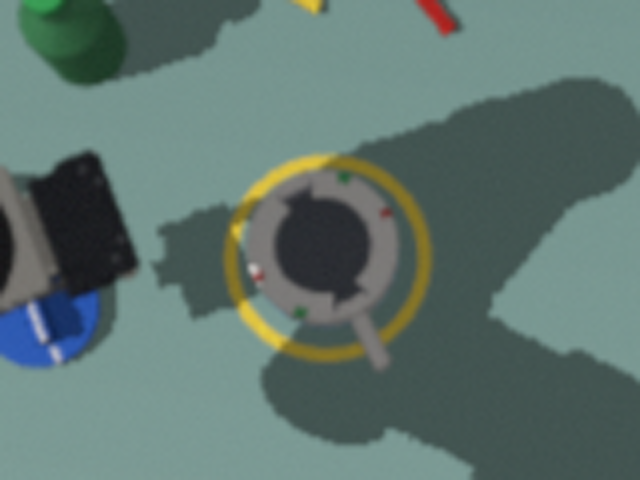

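Run:
```python
from h import *
z=np.load('pics/w3.npz'); im=z['im']; hsv=cv2.cvtColor(im,cv2.COLOR_BGR2HSV); H,S,V=[hsv[...,i].astype(int) for i in range(3)]
yy,xx=np.mgrid[:420,:560]; near=(np.hypot(xx-294,yy-188)<55)&(yy<242)
m=cv2.morphologyEx((near&(H>105)&(H<130)&(S>150)&(V>40)).astype(np.uint8),cv2.MORPH_CLOSE,np.ones((7,7)))
c=max(cv2.findContours(m,0,1)[0],key=cv2.contourArea)[:,0]
P=np.array([onz(z,u,v,0.018)[:2] for u,v in c])
A=np.c_[2*P,np.ones(len(P))]; s=np.linalg.lstsq(A,(P**2).sum(1),rcond=None)[0]
print('flange',s[:2],np.sqrt(s[2]+s[0]**2+s[1]**2))
w=(np.hypot(xx-294,yy-188)<42)&(S<90)&(V>130)
for a,cc,b in blobs(w,4):
    vs,us=np.nonzero(b); print(a,cc,us.min(),us.max(),vs.min(),vs.max())
    for lo,hi,h in ((147,157,.019),(165,228,.051)):
        k=(vs>=lo)&(vs<=hi)
        if k.sum()>8:
            q=np.c_[us,vs][k].astype(np.float32); l=cv2.fitLine(q,2,0,.01,.01).ravel()
            e=[onz(z,l[2]+t*l[0],l[3]+t*l[1],h)[:2] for t in (-20,20)]; d=e[1]-e[0]
            print(h,'mean',onz(z,*q.mean(0),h)[:2],'yaw',np.degrees(np.arctan2(d[1],d[0])))
    for v in range(vs.min(),vs.max()+1,6): print(v,us[vs==v].mean().round(1),end='; ')
```

```text
flange [0.49465411 0.31893303] 0.04289875017842593
69 [293.46376812 152.27536232] 291 296 147 158
0.019 mean [0.46111234 0.30520312] yaw -158.00180318124066
147 293.5; 153 293.5; 332 [293.93373494 197.26807229] 290 297 165 229
0.051 mean [0.49739134 0.32030648] yaw -156.86558228426765
165 295.0; 171 294.0; 177 294.0; 183 294.0; 189 294.0; 195 294.0; 201 294.0; 207 294.0; 213 294.0; 219 294.0; 225 293.5;
```

Run:
```python
from h import *
z=np.load('pics/w3.npz')
for v in (161.5,164.5,229,232): print(v,onz(z,294,v,.051)[:2])
for v in (145,147,232): print(v,onz(z,294,v,.019)[:2])
cv2.imwrite('pics/w3c.png',cv2.resize(z['im'][135:245,235:355],None,fx=5,fy=5,interpolation=2))
```

```text
161.5 [0.46707542 0.30706412]
164.5 [0.46959669 0.30816886]
229 [0.52668887 0.33318492]
232 [0.52948599 0.33441054]
145 [0.45461079 0.30294751]
147 [0.4564208 0.3037406]
232 [0.53863575 0.3397647 ]
```

View pics/w3c.png

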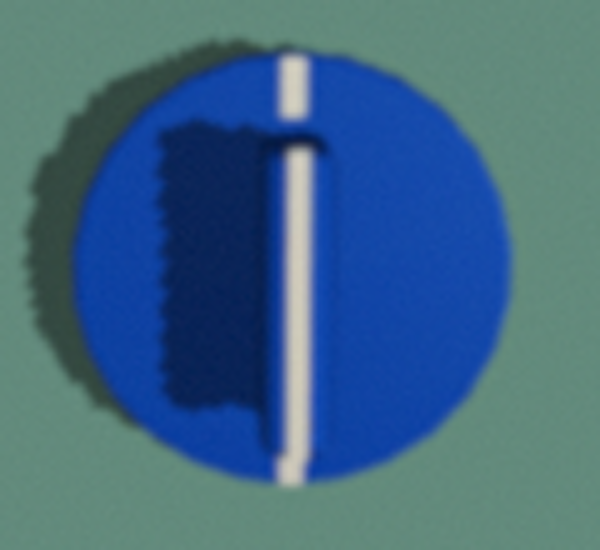

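Run:
```python
from h import *
print(rows((.4972,.3210,.0235),-156.9))
```

```text
[ 0.0081  0.0599  0.8851  0.0011  0.0011 -0.0013]
```

>>> apply_moves([
  [0.008,0.06,0.1,0,0,0],
  [0.008,0.06,0.35,0.001,0.001,0],
  [0.008,0.06,0.6,0.001,0.001,0],
  [0.008,0.06,0.75,0.001,0.001,0],
  [0.008,0.06,0.84,0.001,0.001,0],
  [0.008,0.06,0.875,0.001,0.001,0],
  [0.008,0.06,0.875,0.001,0.001,0],
])

```text
time_s: 10.05
tcp_pos: [0.4974, 0.3206, 0.0259]
eef_rot: [180.0, 0.0, -157.0]
contact_force: [-0.8, 0.0, 0.9]
gripper_width: 0.0878
```

Run:
```python
from h import *
print(rows((.4972,.3210,.0235),-156.9))
```

```text
[ 0.0002  0.0023  0.0119  0.0002  0.0002 -0.0016]
```

>>> apply_moves([
  [0,0.002,0.01,0,0,0],
  [0,0.002,0.01,0,0,0],
  [0,0.002,0.01,0,0,0],
  [0,0.002,0.01,0,0,0],
  [0,0.002,0.01,0,0,0],
  [0,0.002,0.01,0,0,0],
  [0,0.002,0.01,0,0,0],
  [0,0.002,0.01,0,0,0],
  [0,0.002,0.01,0,0,0],
  [0,0.002,0.01,0,0,0],
  [0,0.002,0.01,0,0,0],
], hand=1, grip_force=30)

```text
time_s: 11.42
tcp_pos: [0.4973, 0.321, 0.0238]
eef_rot: [180.0, 0.0, -157.0]
contact_force: [0.0, -0.2, -0.4]
gripper_width: 0.014
```

Gripped (14 mm). Lift and check how the cap sits.

>>> apply_moves([
  [0,0,-0.1,0,0,0],
  [0,0,-0.3,0,0,0],
  [0,0,-0.5,0,0,0],
  [0,0,-0.7,0,0,0],
  [0,0,-0.7,0,0,0],
  [0,0,-0.7,0,0,0],
])

```text
time_s: 12.18
tcp_pos: [0.4968, 0.3206, 0.1634]
eef_rot: [180.0, -0.0, -157.1]
contact_force: [0.1, 0.2, -2.4]
gripper_width: 0.014
```

```bash
python3 look.py 4
python3 - <<'E'
from h import *
from plant import imaging,status
s=status.get_state(); p=s['tcp_pos'];print(p,s['eef_rot'],s['contact_force'])
ci=imaging.camera_info('wrist'); im,d=imaging.capture('wrist'); cv2.imwrite('pics/w4.png',im); np.savez('pics/w4.npz',im=im,d=d,**ci)
ci=imaging.camera_info('scene'); im=cv2.imread('pics/scene4.png'); u,v=map(int,proj(ci,p)); cv2.imwrite('pics/s4cap.png',cv2.resize(im[v-50:v+50,u-60:u+60],None,fx=5,fy=5,interpolation=2))
E
```

```text
[ 0.12026618  0.16411387 -2.40144204] [ 0.07254945 -0.11565775 -0.02566796] [0.4967525  0.32057619 0.16336474] [ 1.79973674e+02 -2.05347843e-02 -1.57064784e+02]
top
red 4 272.0 235.8 [0.564  0.0596]
red 4 240.5 251.6 [0.5167 0.1494]
green 7 261.9 226.7 [0.5899 0.0896]
green 5 250.6 260.8 [0.4908 0.1196]
scene
red 6 280.4 186.1 [0.564  0.0613]
red 8 320.3 185.8 [0.5177 0.1486]
green 10 313.8 174.0 [0.491  0.1193]
green 8 286.5 198.1 [0.5895 0.0904]
[0.49657823 0.32028986 0.16250168] [-1.79968530e+02 -1.07567865e-01 -1.57058368e+02] [ 0.4714764   0.14307406 -1.94279513]
```

View pics/w4.png

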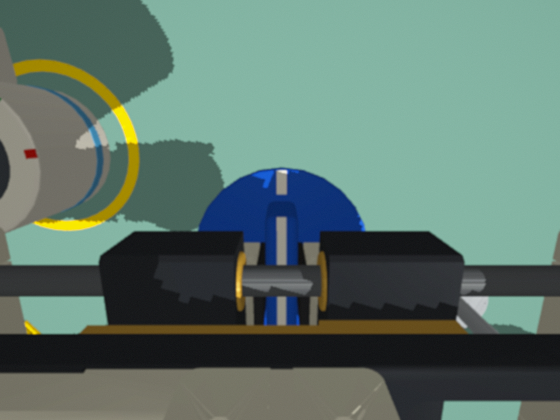

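View pics/s4cap.png

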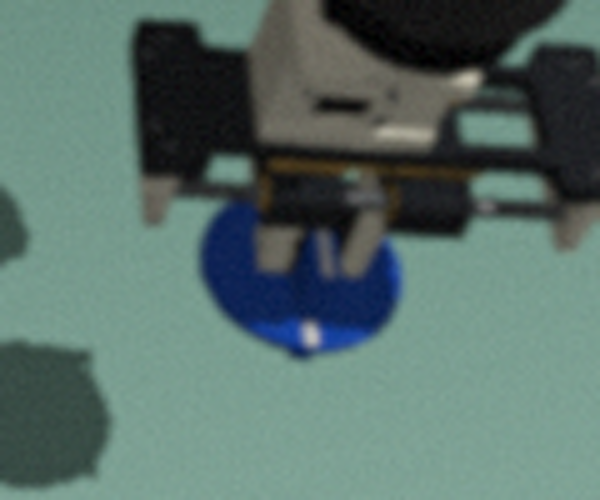

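Run:
```python
from h import *
z=np.load('pics/w4.npz'); im=z['im']; hsv=cv2.cvtColor(im,cv2.COLOR_BGR2HSV); H,S,V=[hsv[...,i].astype(int) for i in range(3)]
m=((H>105)&(H<130)&(S>120)&(V>30)) | ((S<90)&(V>130)&(abs(np.arange(560)[None]-281)<7)&(np.arange(420)[:,None]>164))
p=np.array([.49658,.32029,.16250]); yaw=np.radians(-157.06); ax=np.array([np.cos(yaw),np.sin(yaw)]); ay=np.array([np.sin(yaw),-np.cos(yaw)])
P=[]
for u in range(205,360,4):
    v=np.nonzero(m[160:232,u])[0]
    if len(v): P.append(onz(z,u,159.5+v[0],p[2]-.0048)[:2]-p[:2])
P=np.array(P); Q=np.c_[P@ax,P@ay]
from scipy.optimize import least_squares
f=least_squares(lambda c:np.hypot(*(Q-c).T)-.046,[0,0],loss='soft_l1',f_scale=.001); print('cap centre in tool xy',f.x,np.abs(f.fun).max())
g=least_squares(lambda c:np.hypot(*(Q-c[:2]).T)-c[2],[0,0,.046],loss='soft_l1',f_scale=.001); print(g.x)
```

```text
cap centre in tool xy [ 0.00020479 -0.00179483] 0.001885344042299196
[ 0.00213086 -0.00178812  0.04432979]
```

Run:
```python
from h import *
print(rows((.5405,.1046,.1625),-151.6))
```

```text
[ 2.1890e-01 -1.0789e+00  1.2000e-03 -4.0000e-04 -1.2000e-03 -6.0600e-02]
```

>>> apply_moves([
  [0.03,-0.15,0,0,0,0],
  [0.07,-0.35,0,0,0,-0.02],
  [0.11,-0.55,0,0,0,-0.04],
  [0.16,-0.75,0,0,0,-0.06],
  [0.19,-0.9,0,0,0,-0.06],
  [0.219,-1.0,0,0,0,-0.06],
  [0.219,-1.0,0,0,0,-0.06],
])

```text
time_s: 13.2
tcp_pos: [0.5341, 0.1179, 0.1621]
eef_rot: [-180.0, -0.2, -151.8]
contact_force: [-0.6, 0.7, -1.0]
gripper_width: 0.014
```

Run:
```python
from h import *
print(rows((.5405,.1046,.1325),-151.6))
```

```text
[ 0.003  -0.0737  0.1482 -0.0003 -0.002  -0.0017]
```

Align above the mouth (underside ~9 mm over the lip) and look.

>>> apply_moves([
  [0.003,-0.06,0.04,0,-0.001,-0.002],
  [0.003,-0.074,0.1,0,-0.002,-0.002],
  [0.003,-0.074,0.148,0,-0.002,-0.002],
  [0.003,-0.074,0.148,0,-0.002,-0.002],
  [0.003,-0.074,0.148,0,-0.002,-0.002],
])

```text
time_s: 13.82
tcp_pos: [0.5406, 0.1049, 0.1326]
eef_rot: [-180.0, 0.0, -151.5]
contact_force: [-0.5, -0.2, -1.0]
gripper_width: 0.0139
```

```bash
python3 look.py 5;python3 - <<'E'
from h import *
from plant import imaging
ci=imaging.camera_info('wrist'); im,d=imaging.capture('wrist'); cv2.imwrite('pics/w5.png',im); np.savez('pics/w5.npz',im=im,d=d,**ci)
print(rows((.5405,.1046,.1325),-151.6))
E
```

```text
[-0.45407411 -0.2024515  -0.98925082] [ 0.10601057 -0.07369463 -0.00276736] [0.54063648 0.10487039 0.13262212] [-1.79961320e+02  4.19478147e-03 -1.51546142e+02]
top
green 7 250.7 260.9 [0.4904 0.1194]
scene
red 5 280.4 186.2 [0.5645 0.0613]
red 7 320.9 185.7 [0.5167 0.1499]
green 7 286.3 198.0 [0.5896 0.09  ]
[ 0.0017 -0.0005  0.0024 -0.0004  0.0005  0.0005]
```

View pics/scene5c.png

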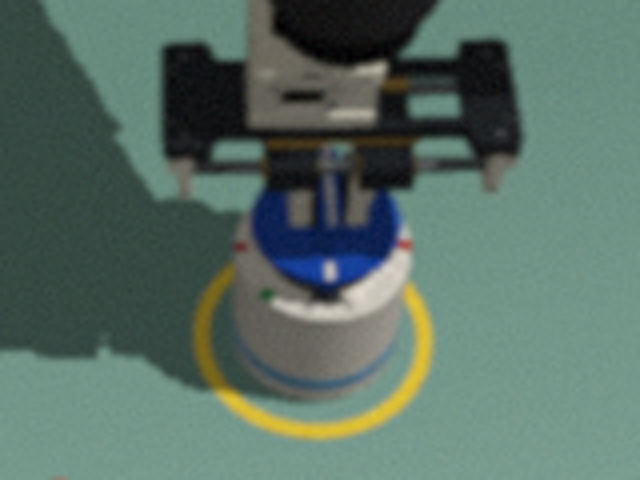

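View pics/w5.png

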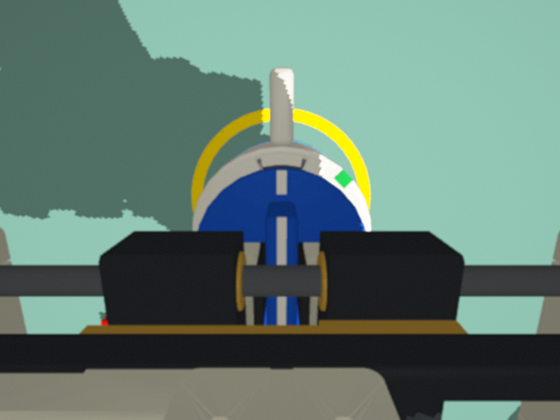

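>>> apply_moves([
  [0.002,0,0.02,0,0,0],
  [0.002,0,0.04,0,0,0],
  [0.002,0,0.06,0,0,0],
  [0.002,0,0.075,0,0,0],
  [0.002,0,0.09,0,0,0],
  [0.002,0,0.09,0,0,0],
])

```text
time_s: 14.72
tcp_pos: [0.5403, 0.1046, 0.1147]
eef_rot: [-180.0, 0.0, -151.6]
contact_force: [-0.3, 0.1, -0.5]
gripper_width: 0.0136
```

>>> apply_moves([
  [0,0,0.006,0,0,0],
  [0,0,0.012,0,0,0],
  [0,0,0.017,0,0,0],
  [0,0,0.02,0,0,0],
  [0,0,0.02,0,0,0],
])

```text
time_s: 15.35
tcp_pos: [0.5403, 0.1045, 0.1108]
eef_rot: [-180.0, 0.0, -151.6]
contact_force: [-1.0, -1.4, 0.1]
gripper_width: 0.014
```

>>> apply_moves([
  [0,0,0.003,0,0,0],
  [0,0,0.005,0,0,0],
  [0,0,0.005,0,0,0],
])

```text
time_s: 15.72
tcp_pos: [0.5403, 0.1046, 0.1108]
eef_rot: [-180.0, 0.1, -151.5]
contact_force: [-4.1, 0.1, 8.7]
gripper_width: 0.0136
```

>>> apply_moves([
  [0,0,-0.004,0,0,0],
  [0,0,-0.004,0,0,0.04],
  [0,0,-0.004,0,0,0.08],
  [0,0,-0.004,0,0,0.12],
  [0,0,-0.004,0,0,0.16],
  [0,0,-0.004,0,0,0.2],
  [0,0,-0.004,0,0,0.2],
])

```text
time_s: 16.6
tcp_pos: [0.5403, 0.1045, 0.1114]
eef_rot: [-180.0, 0.1, -169.5]
contact_force: [-0.1, -0.2, -1.0]
gripper_width: 0.014
```

```bash
python3 look.py 6
```

```text
[-0.13029615 -0.16394589 -0.98863923] [-0.08509186 -0.21501581  0.03181767] [0.54033817 0.10451495 0.11140837] [-1.79966857e+02  5.42111512e-02 -1.69515091e+02]
top
green 8 250.8 260.8 [0.4908 0.1188]
scene
red 4 279.8 186.3 [0.5654 0.0601]
red 7 320.9 185.7 [0.5167 0.1499]
green 9 286.3 198.1 [0.5897 0.0902]
```

View pics/scene6c.png

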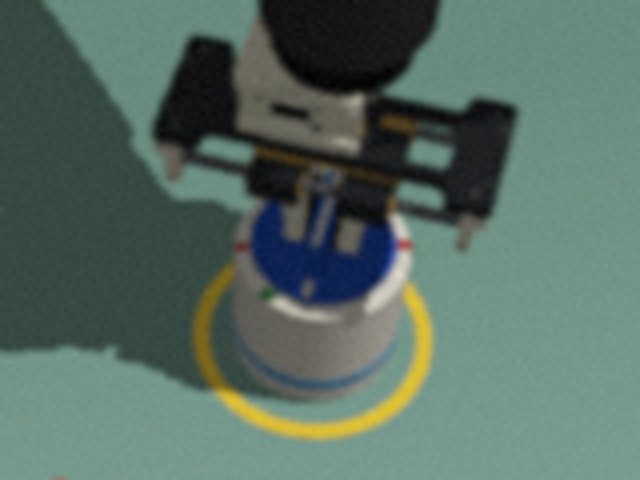

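>>> apply_moves([
  [0,0,0,0,0,0.04],
  [0,0,0,0,0,0.08],
  [0,0,0,0,0,0.12],
  [0,0,0,0,0,0.16],
  [0,0,0,0,0,0.2],
  [0,0,0,0,0,0.24],
  [0,0,0,0,0,0.27],
  [0,0,0,0,0,0.295],
  [0,0,0,0,0,0.302],
  [0,0,0,0,0,0.302],
])

```text
time_s: 17.95
tcp_pos: [0.5403, 0.1045, 0.1114]
eef_rot: [-180.0, 0.1, 163.4]
contact_force: [0.8, -0.4, -1.4]
gripper_width: 0.0135
```

```bash
python3 look.py 7;python3 - <<'E'
from h import *
from plant import imaging
ci=imaging.camera_info('wrist'); im,d=imaging.capture('wrist'); cv2.imwrite('pics/w7.png',im); np.savez('pics/w7.npz',im=im,d=d,**ci)
E
```

```text
[ 0.78590304 -0.37502772 -1.35125524] [-0.22120424 -0.21179098  0.02841476] [0.54032073 0.10448142 0.1114022 ] [-1.79992496e+02  6.15451024e-02  1.63420777e+02]
top
green 8 250.8 260.8 [0.4908 0.1188]
scene
red 5 280.4 186.2 [0.5645 0.0613]
green 10 286.2 198.0 [0.5896 0.0899]
```

View pics/scene7c.png

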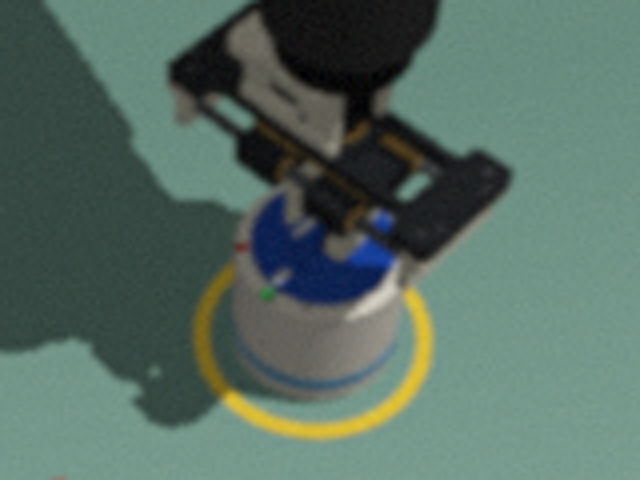

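View pics/w7.png

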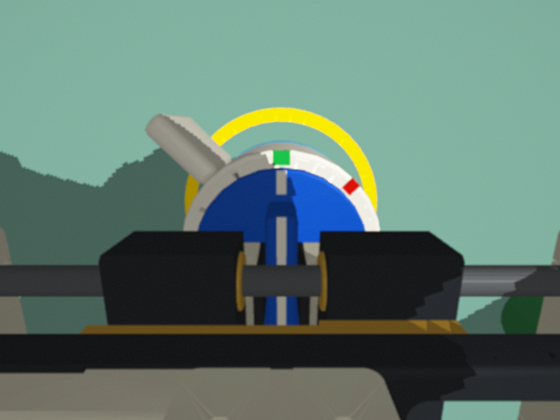

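>>> apply_moves([
  [0,0,0,0,0,0],
  [0,0,0,0,0,0],
  [0,0,0,0,0,0],
  [0,0,0,0,0,0],
])

```text
time_s: 18.6
tcp_pos: [0.5403, 0.1045, 0.1114]
eef_rot: [-180.0, 0.1, 163.4]
contact_force: [0.6, -0.6, 0.5]
gripper_width: 0.014
```

Run:
```python
from h import *
from plant import imaging,status,r
im,d=imaging.capture('wrist'); hsv=cv2.cvtColor(im,cv2.COLOR_BGR2HSV); H,S,V=[hsv[...,i].astype(int) for i in range(3)]
for a,c,b in blobs((H>45)&(H<80)&(S>150)&(V>90),30): print('green',a,c)
s=status.get_state(); print(s['eef_rot'],s['tcp_pos'],s['contact_force'],s['gripper_width'])
print(r.close_job())
```

```text
green 195 [281. 157.]
[-1.79993721e+02  6.44919057e-02  1.63404546e+02] [0.54034699 0.10449774 0.11142938] [ 0.32440563 -1.12363822 -1.38182927] 0.013786161579942082
the job is handed in; nothing more can be done
None
```

I slid the tub by its handle into the yellow ring. I then set the cap into the mouth through the slots and turned it 45° clockwise to the green marks. I handed the job in at about 18.6 s, still gripping the cap there at 30 N.

Last checks:
- **Tub position:** its centre was within about 1 mm of the ring centre when measured before the cap went in. The marks still in view afterwards had not shifted, so the tub did not turn or slide during the twist.
- **Cap alignment:** in the wrist picture the green mark (column 281) lines up with the cap's pointer (column 281). The red mark is still well ahead of it.
- **Cap seating:** pressing down met the lip at the expected seated height, with about 9 N. I backed off 0.6 mm, so the cap sits within its 2 mm of play.
- **Hold:** the arm's pose stayed steady over a 0.5 s hold, with forces of 2 N or less.
- **Other objects:** I touched none of them, but I did not re-measure their positions at the end.

One disagreement: the wrist camera read the cap 1.8 mm to one side of the grip. I took that as calibration error and relied on the fixed cameras and the self-centring grip.

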